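# Lock the fence stop with its spring-loaded captive screw

## Task

On the cutting fence stand two wooden stops, each with a captive screw under a black bar-shaped knob. Lock the stop that the loose light-wood board butts against: pull its knob straight up against the spring so that the thread engages, turn it clockwise (seen from above) all the way to its stop, and let go, so that it stays up. Leave the other stop unlocked.

Things in the scene. Friction and masses are not known exactly. Their poses are not given: they have to be found in the camera images.
- lock_grip (a point): Grip point of the black bar knob to turn: on its vertical axis, 15 mm below the knob's top. Bar 48 mm long (frame x), 14 thick (frame y: pinch here), 36 tall; z up. Screw down: point 108 mm above the table, bar's underside 14 mm above the brown wooden block (72 x 60 mm, top at 74 mm; nothing near is higher). The board's end is a few mm left (+y) of the block's arm, on the fence's far (+x) side.
- lock_lift (a joint): How far that screw is pulled up, m: 0 down, 0.018 top. A spring pulls it down, 4 N at the bottom, 8 N at the top. Below about 0.009 the thread is not engaged and the knob turns only about 0.2 rad, then is blocked. Pull up 0.013 to 0.017, then turn; past about 0.5 rad of turn the thread carries it, and let go it stays up at 0.008 to 0.012.
- lock_turn (a joint): How far that knob is turned clockwise seen from above, rad: 0 to 0.1 at the start, hard stop at 1.2. The grip point's frame turns with it. It turns easily and stays where it is left while the thread holds it up.
- parked_turn (a joint): The same turn for the like knob of the other stop, on the same 60 mm wide, 40 mm high aluminium fence at least 260 mm away, with no board within 50 mm of its arm. To be left unlocked (near 0).
Things that resemble listed ones, but are neither listed nor needed, are in the scene too. Leave any pink or purple look-alike of the part that bears lock_grip alone. What is shaped like the part that bears parked_turn but purple is not meant.

How it is judged:
On the way, in this order (a step that is already met when the one before it is completed fails the run):
1. the screw of the stop at the board is pulled up until its thread can engage (8 mm) (value of joint lock_lift above 0.008 m), for 0.1 s.
2. it is turned clockwise to its stop while up (value of joint lock_turn above 0.85 rad and value of joint lock_lift above 0.007 m), for 0.2 s.
At the end, for the whole second after the job is handed in: The knob of the stop at the board is turned at least 0.85 rad of its 1.2 rad and, let go, stays up more than 7 mm, held by its thread; the other stop's knob is turned less than 0.4 rad (all of step 2 and value of joint parked_turn below 0.4 rad); the robot touches nothing.
It also fails if it takes over 40 s, if anything falls off the work surface, if the arm or the gripper's body presses on something with over 40 N, if the wrist force passes 120 N, or if a joint passes its speed limit or range.

## Robot

A 7-joint arm with a two-finger parallel gripper is mounted at the origin on the work surface. World frame = base frame: x ahead of the robot, y to its left, z up, the work surface at z = 0. Lengths are in m, angles in rad, forces in N, time in s.
With the tool pointing down it reaches from about 0.4 to 0.85 m from the base axis. Payload 10.4 kg.
Tool frame: the origin (TCP) lies between the finger pads; the fingertips stand 22 mm ahead of it and the grasp point (between the pads) lies 3 mm ahead of it; z points along the fingers, y is the line along which they close (so a half turn about z gives the same grasp; the last joint's range is limited). The gripper opens to 85 mm and grips with 20 to 120 N. Pads are 22 mm wide; open, the fingers measure 114 mm over their backs; the gripper's body (76 mm by 85 mm) begins 54 mm behind the grasp point. The pads swing forward as they close: fully open they stand 13 mm farther back than shut.
Start: joints at [-0.023, 0.332, -0.065, 1.46, 0.022, 1.35, -0.088], TCP at [0.625, 0, 0.224] pointing down, gripper open.
Joint ranges: [-2.6, 2.6], [-0.5, 2.12], [-1.47, 1.34], [0.16, 2.42], [-1.27, 4.41], [0.06, 2.06], [-2.6, 2.6]. Speed limits (rad/s): [2.22, 2.22, 2.79, 2.79, 3.14, 3.14, 3.14].

## Interface

Orientations are given as a unit quaternion [x, y, z, w].
In Python, from workcell import manip, camera, ticket, boxes_of, outline_of gives the robot as it stands.
- The arm moves only by the tool carry_out, never from a script. Its argument "deltas" is a list of rows, each a list of 5 numbers: the shift along the tool's x, y, z as a fraction of full scale, then the turn about the tool's z as a fraction of full scale, then the opening, from -1 (shut) to 1 (fully open), so that 0 is half open. In form: [[tx, ty, tz, spin, gripper], ...]. A call has 1 to 20 rows; each row is the pose to reach, as a shift and turn from the pose commanded when the call began, along the tool's axes at that moment; what a row does not reach only later rows make up. Full scale, the value 1, is 150 mm for a shift and 30 degrees for a turn. A row lasts 1/8 s, in which the tool goes at most 62.5 mm and 10.7 degrees, less where a joint would pass 70% of its speed; a pose out of reach is approached as far as the arm can. A call with a number of a shift or a turn outside -1 to 1 is refused whole. A call with a gripper value outside its range is refused whole. The fingers move at their own pace and stop on an object; "force" is the grip in N (left out, the last holds). Time passes only in rows, so rows that repeat a pose let the fingers close. It gives the time, the measured TCP pose, the force, the opening and the grip force at its end, in the units of the state.
- manip.get_obs(): the state, without advancing time (a new reading comes with each control period).
- camera(name): name is "scene" or "side" or "wrist"; returns a dict with "img" (480x640x3 uint8, red, green, blue), "depth" (480x640 float32, m along the optical axis (not along the pixel's ray), 0 where there is no reading), "vertical_fov" (degrees; the focal length in pixels is half the picture's height over the tangent of half this angle, whatever the lens; pixels are square), "cx", "cy" (the principal point, pixels), "R" (3x3) and "t" (3): a world point X has camera coordinates R X + t. Camera axes: x right, y down, z forward; pixel columns grow to the right and rows downward; lengths in m; the calibration is good to about 2 mm. A picture is of the moment at which its call begins.
- ticket.hand_in(): hands the job in; it is judged then, once.
Trained networks look in a picture, given as the dict that the camera call returned (one of the last four; its "shot" number tells which), for a name from the list of things; names that differ only in an ending like _2 or _b are one class to them, and where a whole thing is asked for, a point or a joint stands for the part that bears it (a point fixed in the world has none). Each returns a list of dicts, best first, with "conf" (0 to 1); they miss things now and then, are a little off and sometimes report something else, mostly with a low value. They report only what shows in the picture. A call takes as long as a camera call. They do not tell look-alikes from the thing itself.
- boxes_of(query, picture): "position" ([x, y, z] in m, in world coordinates, good to about 4 mm: the middle of the surface that is visible of it).
- outline_of(query, picture): "region" (480x640 bool, what is visible of it).
The state is a dict: "clock": time; "joint_pos": joint angles; "joint_velocities": joint speeds; "tau": joint torques, N m; "position": TCP position; "ee_rot": TCP orientation; "ft_force": force on the tool from outside, world axes, zero at the start; "torque": the same for the moment, N m; "grip_width": opening from 0.0 (shut) to 1.0 (fully open); "grasp_force": force on a finger pad.
Only numpy, scipy, OpenCV 4.12 (cv2) and the standard library are available. Lean on these libraries where they do the work, as an engineer would, in place of code of your own. Each camera call takes 0.05 s, during which the arm holds its last target. There are 200 camera calls.

## Working session

There is one attempt and no reset: what is moved stays moved. The work goes in short steps, Python scripts to look and compute and a tool call to move; the robot and the scene stay as the last step left them, time stands still between calls to the robot, and variables do not carry over. Pictures are saved under pics/ and viewed, at most 10 in all, crops included, and the job is handed in when it is done.

Besides the shell and the picture viewer there is one more tool, called after "Emit:" in YAML: its name, and indented under it one key for each argument. carry_out: Moves the arm, as the interface text tells. Its arguments: {"type":"object","properties":{"deltas":{"type":"array","items":{"type":"array","items":{"type":"number"}}},"force":{"type":"number"}},"required":["deltas"]}

```bash
mkdir -p pics; cat > h.py <<'E'
import numpy as np, cv2
from workcell import manip, camera, ticket, boxes_of, outline_of
def world(p,u,v,d=None):
    f=240/np.tan(np.radians(p["vertical_fov"])/2)
    d=p["depth"][v,u] if d is None else d
    c=np.stack([(u-p["cx"])/f*d,(v-p["cy"])/f*d,d+0*u],-1)
    return (c-p["t"])@p["R"]
def pix(p,X):
    f=240/np.tan(np.radians(p["vertical_fov"])/2)
    c=p["R"]@np.array(X)+p["t"]; return (f*c[0]/c[2]+p["cx"],f*c[1]/c[2]+p["cy"])
def save(n,img): cv2.imwrite("pics/"+n,img[...,::-1])
E
python3 - <<'E'
from h import *
o=manip.get_obs(); print(o["position"],o["ee_rot"],o["ft_force"],o["grip_width"])
ims=[]
for n in("scene","side"):
    p=camera(n); ims.append(p["img"])
    for q in("lock_grip","parked_turn"):
        for b in boxes_of(q,p): print(n,q,round(b["conf"],2),np.round(b["position"],3),np.round(pix(p,b["position"])))
save("a.png",ims[0]); save("b.png",ims[1])
E
```

```text
[ 6.24620783e-01 -4.89330188e-05  2.23620325e-01] [ 7.07114869e-01  7.07098341e-01 -5.27637713e-04 -4.69536711e-04] [-0.22779726 -0.36182551  0.52735554] 1.0022766724815193
scene lock_grip 0.9 [ 0.338 -0.321  0.101] [191. 204.]
scene lock_grip 0.74 [ 0.54  -0.127  0.109] [244. 272.]
scene lock_grip 0.6 [ 0.406 -0.011  0.105] [333. 238.]
scene parked_turn 0.66 [0.606 0.162 0.118] [426. 322.]
scene parked_turn 0.6 [0.48  0.294 0.11 ] [517. 283.]
side lock_grip 0.82 [ 0.334 -0.326  0.11 ] [275. 408.]
side lock_grip 0.56 [ 0.53  -0.144  0.107] [382. 287.]
side parked_turn 0.74 [0.461 0.291 0.102] [296. 171.]
side parked_turn 0.67 [0.59  0.158 0.106] [365. 191.]
```

View pics/a.png

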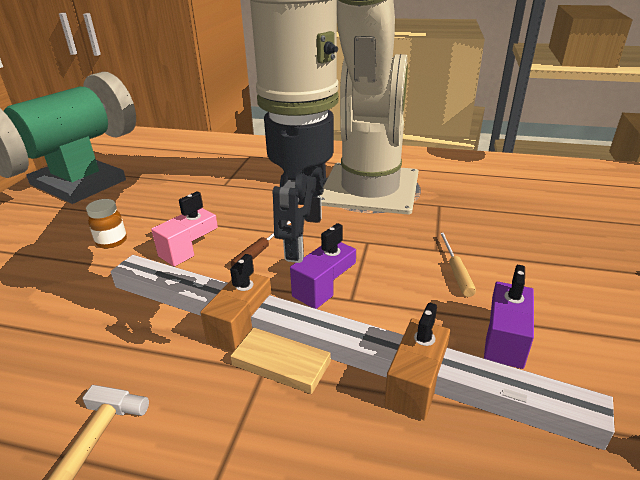

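View pics/b.png

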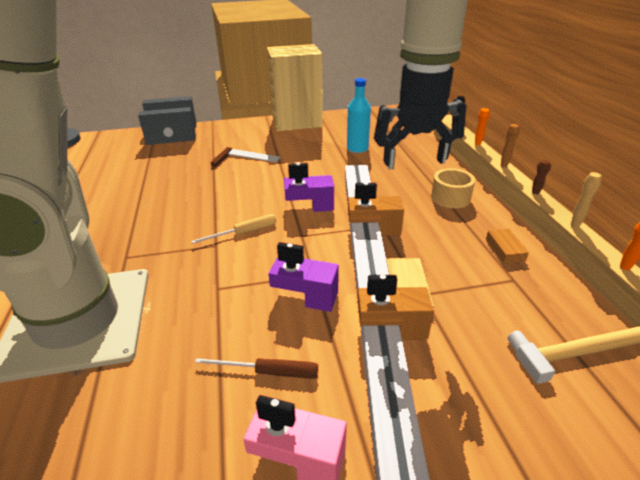

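Candidates are pink (191,204), brown with the board at its left (244,272), purple (333,238), brown without a board (426,322) and purple (517,283). I choose the brown one at (244,272): the light board (280,360) butts against its arm. In the side view it is the knob at (382,287).

```bash
python3 - <<'E'
from h import *
P=[]
for n in("scene","side"):
    p=camera(n)
    if n=="scene": save("c.png",cv2.resize(p["img"][220:400,170:350],None,fx=3,fy=3))
    for b in outline_of("lock_grip",p):
        r=b["region"]; v,u=np.nonzero(r&(p["depth"]>0)&(p["img"].max(2)<70))
        if len(u)<10: continue
        X=world(p,u,v); m=np.median(X,0)
        if np.hypot(m[0]-.535,m[1]+.135)>.04: continue
        X=X[(abs(X-m)<.04).all(1)&(X[:,2]>.08)]
        print(n,b["conf"],len(X),np.round(m,4),X[:,2].min(),X[:,2].max())
        P.append(X)
X=np.vstack(P); r=cv2.minAreaRect((X[:,:2]*1000).astype(np.float32)); print(r)
for Y in P: print(cv2.minAreaRect((Y[:,:2]*1000).astype(np.float32)))
E
```

```text
scene 0.74 515 [ 0.5394 -0.1318  0.1083] 0.0800513847189912 0.12461073108569166
side 0.7 525 [ 0.5289 -0.1415  0.1069] 0.0800488965549062 0.1236534515266567
((532.4243774414062, -136.02301025390625), (20.392274856567383, 49.83414840698242), 81.49580383300781)
((532.4693603515625, -133.71722412109375), (16.392688751220703, 49.855323791503906), 76.91850280761719)
((530.5696411132812, -138.557861328125), (14.380739212036133, 44.32728576660156), 74.976318359375)
```

View pics/c.png

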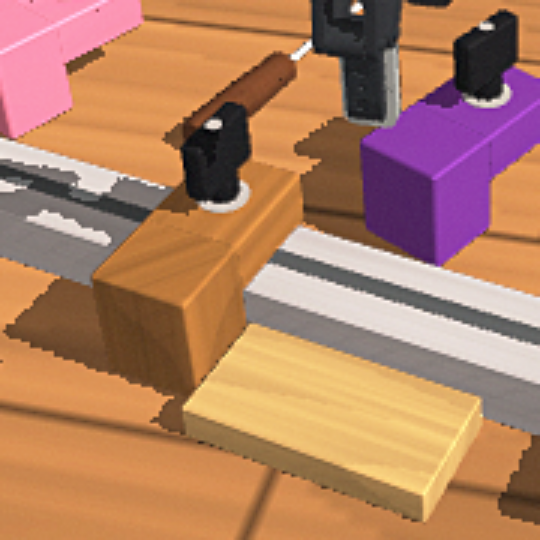

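The crop confirms it: the brown stop's arm ends next to the light board, and the knob is at crop (217,150). The bar's long axis is about -13° from world x, so the pinch line is at about 77°, a spin of -77°.

Emit:
carry_out:
  deltas:
    - [-0.3,-0.2,0,-0.33,1]
    - [-0.6,-0.4,0,-0.67,1]
    - [-0.9,-0.62,0,-1,1]
    - [-0.9,-0.62,0,-1,1]

```text
clock: 1.0
position: [0.5298, -0.1398, 0.225]
ee_rot: [0.502, 0.865, -0.001, 0.001]
ft_force: [1.6, 0.2, 0.3]
grip_width: 0.998
grasp_force: 0.0
```

Emit:
carry_out:
  deltas:
    - [0,0,0,-0.33,1]
    - [0,0,0,-0.67,1]
    - [0,0,0,-1,1]
    - [0,0,0,-1,1]

```text
clock: 1.5
position: [0.5323, -0.1343, 0.2244]
ee_rot: [0.259, 0.966, 0.0, 0.0]
ft_force: [-0.4, 0.0, 0.5]
grip_width: 0.997
grasp_force: 0.0
```

Emit:
carry_out:
  deltas:
    - [0,0,0,-0.3,1]
    - [0,0,0,-0.57,1]
    - [0,0,0,-0.57,1]
    - [0,0,0,-0.57,1]

```text
clock: 2.0
position: [0.5321, -0.1348, 0.2244]
ee_rot: [0.115, 0.993, 0.0, 0.0]
ft_force: [0.3, -0.5, 0.1]
grip_width: 1.002
grasp_force: 0.0
```

```bash
cat >> h.py <<'E'
from scipy.spatial.transform import Rotation as Ro
def tool(): 
    o=manip.get_obs(); return o,Ro.from_quat(o["ee_rot"]).as_matrix()
E
python3 - <<'E'
from h import *
o,R=tool(); print(o["position"],o["ee_rot"],o["joint_pos"],o["ft_force"]); print("tool y deg",np.degrees(np.arctan2(R[1,1],R[0,1])),R[:,2])
p=camera("wrist"); save("d.png",p["img"])
for b in outline_of("lock_grip",p):
    v,u=np.nonzero(b["region"]&(p["depth"]>0)); X=world(p,u,v); z=np.percentile(X[:,2],95)
    T=X[abs(X[:,2]-.123)<.006]; print(b["conf"],len(X),z,len(T))
    if len(T)>20:
        print(cv2.minAreaRect((T[:,:2]*1000).astype(np.float32)))
        m=T.mean(0); print(m, (m-o["position"])@R, pix(p,m))
E
```

```text
[ 0.53211793 -0.13477806  0.22442337] [1.14788159e-01 9.93389991e-01 5.53082264e-05 4.43804921e-05] [ 0.26645983  0.1695962  -0.11406877  1.66126651  0.01975766  1.31177523
  1.48966697] [ 0.31708464 -0.54475415  0.1018324 ]
tool y deg 76.8171872031204 [ 1.00871732e-04  9.96965672e-05 -9.99999990e-01]
0.97 1686 0.12001240627627402 795
((409.34674072265625, -18.458553314208984), (13.763388633728027, 22.92327117919922), 63.24821090698242)
[ 0.40970821 -0.01878404  0.11890079] [0.14564532 0.08500798 0.1055218 ] (np.float64(453.1411786022096), np.float64(18.35705683557373))
0.68 1388 0.0971190529645069 0
```

View pics/d.png

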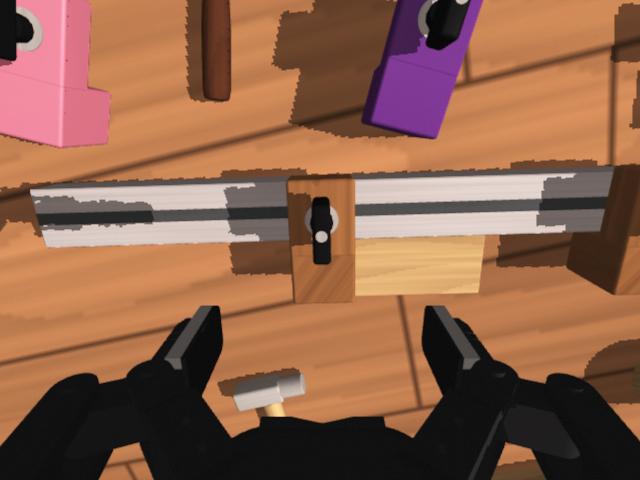

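The wrist view shows the knob bar at (321,230) on the brown block. It stands vertically in the picture, between the fingers, with the board at its right (420,265).

```bash
python3 - <<'E'
from h import *
o,R=tool(); p=camera("wrist")
v,u=np.mgrid[185:275,300:345]; v=v.ravel();u=u.ravel()
X=world(p,u,v); print(np.percentile(X[:,2],[5,50,90,99]))
T=X[(X[:,2]>.112)&(X[:,2]<.135)]; print(len(T),np.median(T[:,2]))
r=cv2.minAreaRect((T[:,:2]*1000).astype(np.float32)); print(r)
m=np.array([r[0][0]/1e3,r[0][1]/1e3,.108]); print((m-o["position"])@R/.15)
S=cv2.moments((p["img"].max(2)[180:280,295:350]<60).astype(np.uint8)); 
E
```

```text
[0.07295801 0.07444607 0.12301695 0.12417087]
1118 0.12270092192292692
((530.05517578125, -133.836181640625), (13.982677459716797, 47.33256912231445), 78.14105987548828)
[0.01461424 0.00344521 0.77609131]
```

Emit:
carry_out:
  deltas:
    - [0.015,0.003,0.2,-0.04,0]
    - [0.015,0.003,0.4,-0.04,0]
    - [0.015,0.003,0.6,-0.04,0]
    - [0.015,0.003,0.75,-0.04,0]
    - [0.015,0.003,0.75,-0.04,0]
    - [0.015,0.003,0.75,-0.04,-1]
    - [0.015,0.003,0.75,-0.04,-1]
    - [0.015,0.003,0.75,-0.04,-1]
    - [0.015,0.003,0.75,-0.04,-1]
    - [0.015,0.003,0.75,-0.04,-1]
    - [0.015,0.003,0.75,-0.04,-1]
    - [0.015,0.003,0.75,-0.04,-1]
    - [0.015,0.003,0.75,-0.04,-1]
  force: 70

```text
clock: 3.78
position: [0.5307, -0.1348, 0.1135]
ee_rot: [0.102, 0.995, -0.0, 0.001]
ft_force: [-2.1, -2.0, 6.5]
grip_width: 0.123
grasp_force: 68.5
```

Emit:
carry_out:
  deltas:
    - [0,0,-0.03,0,-1]
    - [0,0,-0.06,0,-1]
    - [0,0,-0.1,0,-1]
    - [0,0,-0.1,0,-1]
    - [0,0,-0.1,0,-1]

```text
clock: 4.4
position: [0.5301, -0.1346, 0.1268]
ee_rot: [0.102, 0.995, -0.0, 0.0]
ft_force: [4.4, -4.4, -7.4]
grip_width: 0.116
grasp_force: 68.4
```

Lifted about 13–15 mm and the pull matches the spring at 7 N. Now the clockwise turn (positive spin).

Emit:
carry_out:
  deltas:
    - [0,0,-0.005,0.2,-1]
    - [0,0,-0.005,0.4,-1]
    - [0,0,-0.005,0.6,-1]
    - [0,0,-0.005,0.8,-1]
    - [0,0,-0.005,1,-1]
    - [0,0,-0.005,1,-1]

```text
clock: 5.15
position: [0.5303, -0.1343, 0.1275]
ee_rot: [0.357, 0.934, 0.0, 0.0]
ft_force: [4.6, -4.1, -8.9]
grip_width: 0.122
grasp_force: 68.4
```

```bash
python3 - <<'E'
from h import *
o,R=tool(); print(o["position"],o["ft_force"],o["torque"],np.degrees(np.arctan2(R[1,1],R[0,1])),o["joint_pos"][6],o["grasp_force"])
E
```

```text
[ 0.53030475 -0.13425121  0.12750039] [ 4.56078295 -4.10573995 -8.90165013] [-0.83376939 -1.13753956 -0.05018636] 48.2027800931926 0.993019249940518 68.36529850959778
```

Emit:
carry_out:
  deltas:
    - [0,0,0,0.2,-1]
    - [0,0,0,0.4,-1]
    - [0,0,0,0.6,-1]
    - [0,0,0,0.8,-1]
    - [0,0,0,1,-1]
    - [0,0,0,1,-1]

```text
clock: 5.9
position: [0.5306, -0.1341, 0.1277]
ee_rot: [0.586, 0.81, 0.0, 0.001]
ft_force: [5.8, -2.4, -8.1]
grip_width: 0.121
grasp_force: 68.4
```

Emit:
carry_out:
  deltas:
    - [0,0,0,0.1,-1]
    - [0,0,0,0.17,-1]
    - [0,0,0,0.17,-1]
    - [0,0,0,0.17,-1]

```text
clock: 6.4
position: [0.5307, -0.1341, 0.1277]
ee_rot: [0.621, 0.784, 0.0, 0.001]
ft_force: [6.2, -2.8, -6.5]
grip_width: 0.115
grasp_force: 68.5
```

```bash
python3 - <<'E'
from h import *
o,R=tool(); print(o["position"],o["ft_force"],o["torque"],np.degrees(np.arctan2(R[1,1],R[0,1])),o["joint_pos"][6],o["grasp_force"])
p=camera("scene"); save("e.png",cv2.resize(p["img"][180:360,150:350],None,fx=3,fy=3))
E
```

```text
[ 0.53070765 -0.13408117  0.12768693] [ 6.18602244 -2.81236453 -6.52546691] [-0.70334715 -1.47879239 -0.05353223] 13.20659084494149 0.39630385901065784 68.45683252438903
```

View pics/e.png

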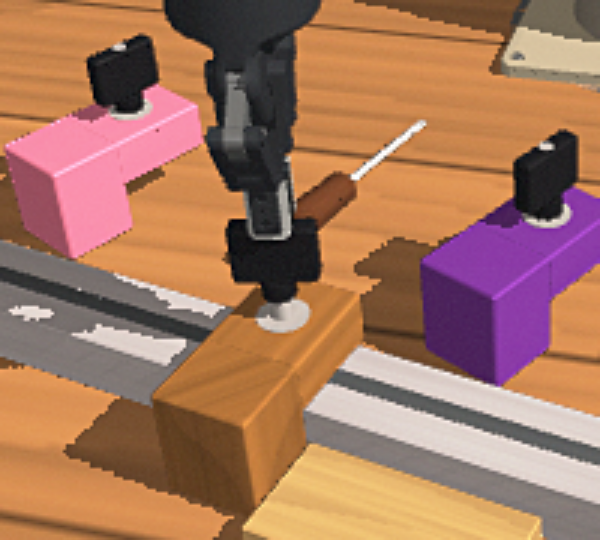

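The crop shows the knob at (275,250) raised on its screw and turned across the block. I nudge it onto its stop, then release.

Emit:
carry_out:
  deltas:
    - [0,0,0,0.1,-1]
    - [0,0,0,0.17,-1]
    - [0,0,0,0.17,-1]
    - [0,0,0,0.17,-1]

```text
clock: 6.95
position: [0.5308, -0.1341, 0.1277]
ee_rot: [0.655, 0.755, 0.0, 0.001]
ft_force: [6.6, -3.0, -7.4]
grip_width: 0.116
grasp_force: 68.6
```

Emit:
carry_out:
  deltas:
    - [0,0,0.01,-0.03,-1]
    - [0,0,0.01,-0.03,-1]
    - [0,0,0.01,-0.03,0]
    - [0,0,0.01,-0.03,0]
    - [0,0,0.01,-0.03,0]
    - [0,0,0.01,-0.03,0]
    - [0,0,-0.2,-0.03,0]
    - [0,0,-0.4,-0.03,0]
    - [0,0,-0.65,-0.03,0]
    - [0,0,-0.65,-0.03,0]

```text
clock: 8.2
position: [0.5314, -0.1343, 0.2283]
ee_rot: [0.649, 0.76, 0.001, 0.002]
ft_force: [0.0, -0.1, -0.3]
grip_width: 0.505
grasp_force: 0.0
```

```bash
python3 - <<'E'
from h import *
o,R=tool(); print(o["position"],o["ft_force"],o["torque"],np.degrees(np.arctan2(R[1,1],R[0,1])))
p=camera("wrist"); save("f.png",p["img"])
v,u=np.mgrid[0:480,0:640]; v=v.ravel();u=u.ravel()
X=world(p,u,v); k=(np.hypot(X[:,0]-.530,X[:,1]+.134)<.032)&(X[:,2]>.112)&(X[:,2]<.16); T=X[k]
print(len(T),np.median(T[:,2])); print(cv2.minAreaRect((T[:,:2]*1000).astype(np.float32)))
E
```

```text
[ 0.53140201 -0.13428001  0.22828174] [ 0.00065267 -0.08302039 -0.33921086] [ 0.00156014  0.0112217  -0.05476439] 8.996955053361976
1196 0.13233095868398412
((530.7283935546875, -133.0150909423828), (13.908080101013184, 47.505157470703125), 9.934998512268066)
```

View pics/f.png

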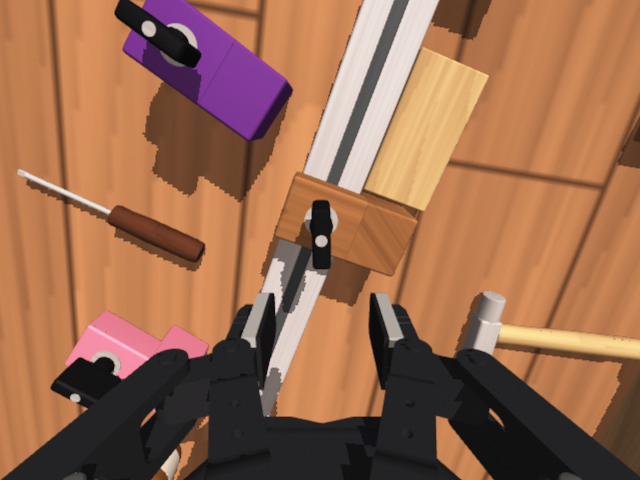

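The wrist view shows the knob (321,235) let go. Its top is at 132.3 mm, up 9.6 mm, and it has turned 68° (1.19 rad). The robot is clear of everything.

```bash
python3 -c "
from workcell import ticket
print(ticket.hand_in())"
```

```text
the job is handed in; nothing more can be done
None
```

I locked the stop at the board: its knob turned about 1.19 rad clockwise and stays up about 9.6 mm after release. I never touched the other stop, and I handed the job in at about 8 s on the robot's clock; the hand-in returned no verdict.

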